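# Close up the loaded glass plate press

### The arm

A 6-joint arm with a two-finger parallel gripper is mounted at the origin on a cart in front of the work surface, level with it; the furniture and walls round the work are solid. World frame = base frame: x ahead of the robot, y to its left, z up, the work surface at z = 0. Lengths are in m, angles in rad, forces in N, time in s.
With the tool pointing down it reaches from about 0.4 to 0.825 m from the base axis. Payload 7 kg.
Tool frame: the origin (TCP) lies at the very end of the fingers, on their centre line; the grasp point (between the pads) lies 19 mm behind it (arm.grasp_offset is the distance from the TCP to the grasp point, in m); z points along the fingers, y is the line along which they close (so a half turn about z gives the same grasp; the last joint's range is limited). The gripper opens to 88 mm and grips with 3 to 60 N. Pads are 19 mm wide; open, the fingers measure 130 mm over their backs; the gripper's body (78 mm by 193 mm) begins 47 mm behind the grasp point.
Start: joints at [-0.913, 0.359, 0.012, 0, -1.224, -0.288], TCP at [0.244, -0.629, 0.227] pointing down, gripper open.
Joint ranges: [-3.07, 3.07], [-1.43, 2.12], [-1.02, 1.25], [-3.03, 1.67], [-3.05, -0], [-3.03, 3.03]. Speed limits (rad/s): [2.39, 2.39, 3.01, 3.14, 3.14, 3.14].

### API

Orientations are given as [roll, pitch, yaw] about the fixed x, y, z axes, in that order (R = Rz(yaw) Ry(pitch) Rx(roll)).
In Python, from station import get_state, cams, arm, nets gives the robot as it stands.
- The arm moves only by the shell command python3 -m creep 'ROWS' [FORCE]. ROWS is a JSON object of lists of equal length, an entry for each row: "translation": the shift along the world's x, y, z in mm, a list of three; "spin": the turn about the world's z in rad; "gripper": the opening, from 0 (shut) to 1 (fully open). In form: {"translation": [[dx, dy, dz], ...], "spin": [spin, ...], "gripper": [gripper, ...]}. A call has 1 to 8 rows; each row shifts and turns the commanded pose from where the row before left it; what a row does not reach is not made up. A row lasts 1/10 s, in which the tool goes at most 50 mm and 8.59 degrees, less where a joint would pass 70% of its speed; a pose out of reach is approached as far as the arm can. A call is refused whole if a number of a shift passes 50 or a number of a turn 0.15, either way. A call with a gripper value outside its range is refused whole. The fingers move at their own pace and stop on an object; FORCE is the grip in N (left out, the last holds). Time passes only in rows, so rows that do not move let the fingers close. It gives the time, the measured TCP pose, the force, the opening and the grip force at its end, in the units of the state.
- get_state(): the state, without advancing time (a new reading comes with each control period).
- cams.grab_frame(name): name is "side" or "top"; returns a dict with "img" (420x560x3 uint8, red, green, blue), "mtx" (3x3 intrinsics, pixels), "D" ([k1, k2, p1, p2, k3] as OpenCV has them; the pictures are not rectified), "R" (3x3) and "t" (3): a world point X has camera coordinates R X + t. Camera axes: x right, y down, z forward; pixel columns grow to the right and rows downward; lengths in m; the calibration is good to about 2 mm. A picture is of the moment at which its call begins. There is no depth.
- arm.job_done(): hands the job in; it is judged then, once.
Trained networks look in the newest picture that a camera, given by its name, has taken for a name from the list of things; names that differ only in an ending like _2 or _b are one class to them, and where a whole thing is asked for, a point or a joint stands for the part that bears it (a point fixed in the world has none). Each returns a list of dicts, best first, with "confidence" (0 to 1); they miss things now and then, are a little off and sometimes report something else, mostly with a low value. They report only what shows in the picture. A call takes as long as a camera call. They do not tell look-alikes from the thing itself.
- nets.search_frame(camera, label): "centre" ([x, y, z] in m, in world coordinates, good to about 4 mm: the middle of the surface that is visible of it).
- nets.pinpoint(camera, label): "centre" ([x, y, z] in m, in world coordinates, good to about 4 mm: a listed point, or the origin of a listed thing).
The state is a dict: "t": time; "q": joint angles; "qd": joint speeds; "joint_efforts": joint torques, N m; "eef_pos": TCP position; "ee_rot": TCP orientation; "force": force on the tool from outside, world axes, zero at the start; "moment": the same for the moment, N m; "width": finger opening in m; "gripper_force": force on a finger pad.
Only numpy, scipy, OpenCV 4.12 (cv2) and the standard library are available. Lean on these libraries where they do the work, as an engineer would, in place of code of your own. Each camera call takes 0.05 s, during which the arm holds its last target. There are 200 camera calls.

### The job

The glass plates are already stacked in the press: close it up. Pull the pressure lid out of its spring-clip dock by the handle, lay it flat on the plates between the guides of the press, then swing the clamp bail over and press its paddle down until the two feet bear firmly on the lid and the bail holds by itself when you let go. Press firmly but do not crack the glass, and leave the bottle, the timer and the tape roll where they are.

Things in the scene. Friction and masses are not known exactly. Their poses are not given: they have to be found in the camera images.
- press: fixed press: grey base 104 x 160 mm. Origin: centre of the plate bay, on the bench; z up. Thin aluminium guides round the bay, inner faces at x = +-34.75 mm (near y = +-32) and y = +-48.75 mm (near x = +-23): 1.75 mm play for the lid. They are straight up to z = 62 mm, flared outward to z = 71. The glass lies at z = 12 to 47 mm on a sprung bed plate that gives up to 4 mm
- press_seat (a point): where the lid's origin belongs when it lies home on the glass: on the press axis, 47 mm above the bench
- glass_stack: stack of green glass plates 60 x 88 x 35 mm, 0.4 kg, loose in the bay. Origin: centre of its underside
- lid: pressure lid, 0.15 to 0.25 kg: plate 66 (x) x 94 (y) x 10 mm with a central raised black bar handle 16 mm wide (x), 62 mm long (y), z = 34 to 48 mm over the underside. Same after a half turn. Origin: centre of the underside, z up. Starts parked in the dock, underside 10 mm above the bench; must end with its x along the press's x (either way)
- dock: grey parking dock, fixed, 90 x 146 mm, floor 10 mm high. Origin: centre of its underside. At each end (y = +-49 mm, up to 48 mm above the bench) a sprung steel clip reaches 3 mm over the lid's end edge; pulling the lid straight up springs the clips aside (about 10 to 15 N in all)
- bail (a joint): angle of the clamp bail (rad), hinged about the press's x: two arms (x = +-24 mm) and a black paddle. 0: level, paddle towards the press's -y; 1.57: upright; starts at 1.88 to 2.05, leaning to +y. Stiff (8 N at the paddle), stays where left, no click. The feet meet a lid lying home anywhere from -0.06 to 0.06. Then 13 to 20 N at the paddle holds firmly; over 30 N cracks glass
- bail_paddle (a point): centre of the bail's paddle: 84 mm wide (along press x), 45 mm long (125 to 170 mm from the hinge), 9 mm thick. The bail's two rubber feet are 66 mm from the hinge, on a cross yoke screwed up or down differently each time: 21 to 29 mm below the arms
- bail_hinge (a point): centre of the bail's hinge axis, on the press at x = 0, y = +66 mm, z = 82 mm
- brown_bottle: brown reagent bottle, 54 x 54 x 93 mm, bystander. Origin: centre of its underside
- timer: flat white timer, 62 x 62 x 15 mm, bystander. Origin: centre of its underside
- tape_roll: roll of label tape lying flat, 104 x 102 x 25 mm, bystander. Origin: centre of its underside
Things that resemble listed ones, but are neither listed nor needed, are in the scene too. Of the things that look like the glass_stack, the middle-sized one is meant.

How it is judged:
By the outcome, as a careful person would: the job done as asked, in the order asked, and still so for the second after the job is handed in, with the robot touching nothing.
It also fails if it takes over 64 s, if anything falls off the work surface, if the arm or the gripper's body presses on something with over 40 N, if the wrist force passes 120 N, or if a joint passes its speed limit or range.

## Working session

There is one attempt and no reset: what is moved stays moved. The work goes in short steps, Python scripts to look and compute and a shell command to move; the robot and the scene stay as the last step left them, time stands still between calls to the robot, and variables do not carry over. Pictures are saved under pics/ and viewed, at most 10 in all, crops included, and the job is handed in when it is done.

```bash
mkdir -p pics; python3 - <<'E'
from station import get_state,cams,arm,nets
import cv2,numpy as np
for c in("top","side"):
    f=cams.grab_frame(c); cv2.imwrite(f"pics/{c}0.png",f["img"][:,:,::-1]); np.savez(f"pics/{c}0.npz",**f)
    for l in("press","press_seat","lid","dock","glass_stack","bail_paddle","bail_hinge","brown_bottle","timer","tape_roll"):
        print(c,l,[(np.round(d["centre"],3).tolist(),round(d["confidence"],2)) for d in nets.pinpoint(c,l)][:4])
s=get_state();print(s)
E
```

```text
top press [([0.542, 0.157, 0.0], 0.59)]
top press_seat [([0.54, 0.157, 0.046], 0.79)]
top lid [([0.555, -0.218, 0.011], 0.6), ([0.471, -0.422, -0.002], 0.36)]
top dock [([0.556, -0.219, 0.001], 0.82)]
top glass_stack [([0.472, 0.358, 0.004], 0.69), ([0.541, 0.156, 0.01], 0.65), ([0.39, 0.21, -0.002], 0.54)]
top bail_paddle [([0.496, 0.276, 0.22], 0.78)]
top bail_hinge [([0.515, 0.216, 0.081], 0.82)]
top brown_bottle [([0.624, -0.004, 0.002], 0.69), ([0.543, 0.157, -0.001], 0.61)]
top timer [([0.389, -0.044, -0.0], 0.6)]
top tape_roll [([0.472, -0.42, -0.003], 0.58)]
side press [([0.54, 0.157, 0.003], 0.93), ([0.522, 0.217, 0.086], 0.41), ([0.5, 0.271, 0.217], 0.27)]
side press_seat [([0.544, 0.154, 0.049], 0.75), ([0.558, -0.215, 0.007], 0.47), ([0.468, -0.417, -0.003], 0.15)]
side lid [([0.558, -0.217, 0.009], 0.75)]
side dock [([0.558, -0.217, -0.003], 0.66)]
side glass_stack [([0.542, 0.156, 0.008], 0.85), ([0.473, 0.363, -0.0], 0.74), ([0.391, 0.21, 0.001], 0.66)]
side bail_paddle [([0.5, 0.272, 0.218], 0.96)]
side bail_hinge [([0.52, 0.216, 0.086], 0.83)]
side brown_bottle [([0.628, 0.001, 0.001], 0.63), ([0.544, 0.154, 0.048], 0.5)]
side timer [([0.393, -0.036, -0.002], 0.79), ([0.556, -0.22, -0.003], 0.67)]
side tape_roll []
{'t': 1.1, 'q': array([-9.12913541e-01,  3.58584539e-01,  1.18847248e-02,  9.54247258e-06,
       -1.22411309e+00, -2.88118122e-01]), 'qd': array([ 0.00070096,  0.00058856,  0.00155806, -0.00110312,  0.00169467,
        0.00060314]), 'joint_efforts': array([-3.86369611e-04, -5.82396841e+01,  2.93303329e+01,  7.00271040e+00,
        1.24168265e-02, -4.42249177e-05]), 'eef_pos': array([ 0.24391782, -0.62935194,  0.22656631]), 'ee_rot': array([ 3.14157931e+00, -1.33150748e-05, -2.77182475e+00]), 'force': array([ 0.04924301, -0.07152816,  0.36591821]), 'moment': array([-0.01075896,  0.00250911, -0.06556705]), 'gripper_force': 0.0, 'width': 0.08747900284379444}
```

View pics/top0.png

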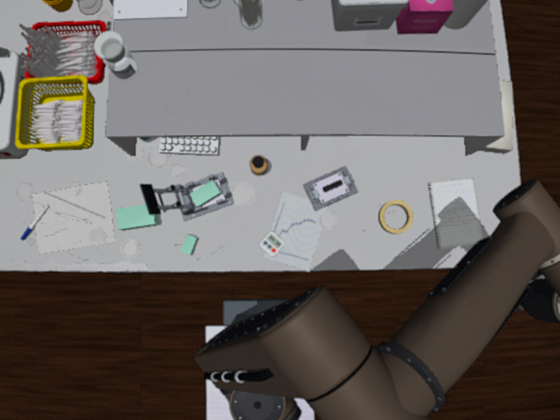

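View pics/side0.png

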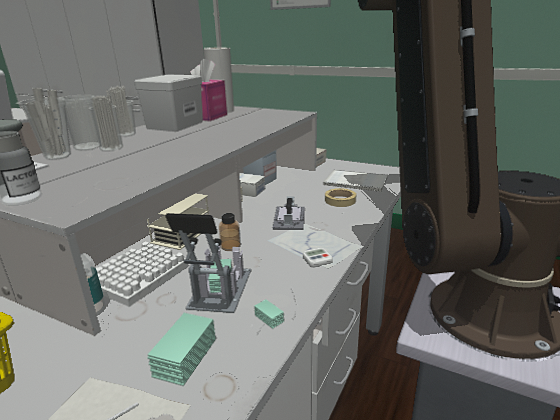

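Glass candidates in the top view: (206,192) inside the press, (137,216) large, and (190,244) small. The middle-sized one is the stack in the press, and it already lies in the bay. Next I'll measure yaws with enlarged crops.

```bash
cat > h.py <<'E'
import numpy as np,cv2
def load(c,n="0"): return dict(np.load(f"pics/{c}{n}.npz"))
def proj(f,X): return cv2.projectPoints(np.asarray(X,float).reshape(-1,3),cv2.Rodrigues(f["R"])[0],f["t"],f["mtx"],f["D"])[0].reshape(-1,2)
def unproj(f,px,z):
    u=cv2.undistortPoints(np.asarray(px,float).reshape(-1,1,2),f["mtx"],f["D"]).reshape(-1,2)
    d=np.c_[u,np.ones(len(u))]@f["R"]; c=-f["R"].T@f["t"]
    return c+d*((z-c[2])/d[:,2])[:,None]
def pts(o,yaw,P):
    c,s=np.cos(yaw),np.sin(yaw); return np.asarray(P,float)/1000@np.array([[c,s,0],[-s,c,0],[0,0,1]])+o
def rect(a,b,z): return [[-a,-b,z],[a,-b,z],[a,b,z],[-a,b,z]]
def crop(f,c,w,k,polys):
    x,y=int(c[0]-w[0]/2),int(c[1]-w[1]/2)
    im=cv2.resize(f["img"][y:y+w[1],x:x+w[0],::-1],None,fx=k,fy=k,interpolation=cv2.INTER_CUBIC)
    for P,col in polys:
        q=(proj(f,P)-[x,y]+.5)*k-.5
        cv2.polylines(im,[np.round(q).astype(int)],True,col,1,cv2.LINE_AA)
    return im
E
python3 - <<'E'
from h import *
from station import cams,nets
A={}
for k in range(4):
  for c in("top","side"):
    cams.grab_frame(c)
    for l in("press","bail_hinge","lid","bail_paddle"):
        r=[d for d in nets.pinpoint(c,l) if d["confidence"]>.5]
        if r:A.setdefault((l,c),[]).append(r[0]["centre"])
for k,v in A.items(): print(k,np.round(np.mean(v,0),4),np.round(np.std(v,0),4))
f=load("top")
# black handle
m=f["img"].max(2)<60; m[:,:300]=0;m[:,360:]=0;m[:165]=0;m[210:]=0
p=np.argwhere(m)[:,::-1].astype(float); W=unproj(f,p,.058)[:,:2]
r=cv2.minAreaRect((W*1e3).astype(np.float32)); e=np.linalg.eigh(np.cov(W.T))[1][:,1]
print("handle",len(p),W.mean(0),r,"long axis ang",np.degrees(np.arctan2(e[1],e[0])))
L=np.array([.557,-.218,0]);yl=np.arctan2(e[1],e[0])-np.pi/2; yl=(yl+np.pi/2)%np.pi-np.pi/2
P=np.array([.5415,.1565,0]);yp=np.radians(21.5)
g,b=(0,255,0),(0,0,255)
a=crop(f,(330,188),(76,60),5,[(pts(L,yl,rect(8,31,58)),g),(pts(L,yl,rect(33,47,20)),b),(pts(L,yl,rect(45,73,0)),b)])
d=crop(f,(200,192),(76,60),5,[(pts(P,yp,rect(52,80,0)),b),(pts(P,yp,rect(34.75,48.75,71)),g)])
s=load("side")
e1=crop(s,(290,212),(76,60),5,[(pts(L,yl,rect(8,31,58)),g),(pts(L,yl,rect(33,47,20)),b),(pts(L,yl,rect(45,73,0)),b)])
d1=crop(s,(214,270),(76,60),5,[(pts(P,yp,rect(52,80,0)),b),(pts(P,yp,rect(34.75,48.75,71)),g)])
cv2.imwrite("pics/c1.png",np.vstack([np.hstack([a,d]),np.hstack([e1,d1])]))
E
```

```text
('press', 'top') [ 0.5424  0.1587 -0.0011] [0.0006 0.002  0.0029]
('bail_hinge', 'top') [0.5144 0.2176 0.0812] [0.0005 0.0009 0.0012]
('lid', 'top') [ 0.5567 -0.2181  0.011 ] [0.001  0.0009 0.0001]
('bail_paddle', 'top') [0.4983 0.2733 0.2225] [0.0012 0.0014 0.001 ]
('press', 'side') [0.5401 0.1549 0.0012] [0.0007 0.0008 0.0008]
('bail_hinge', 'side') [0.5267 0.2016 0.0637] [0.0073 0.0256 0.0316]
('lid', 'side') [ 0.5578 -0.2159  0.0092] [0.0011 0.0011 0.0013]
('bail_paddle', 'side') [0.5    0.2714 0.2159] [0.001  0.0014 0.0014]
handle 67 [ 0.55614519 -0.21744871] ((555.7578735351562, -217.08192443847656), (10.76559829711914, 54.61159896850586), 23.677818298339844) long axis ang 113.40661771643596
```

View pics/c1.png

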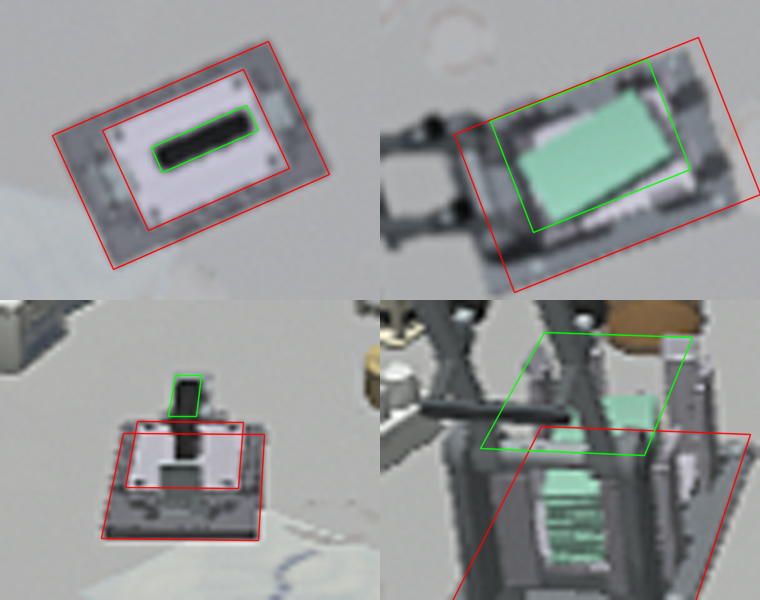

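The dock and lid overlay fits at a yaw of about 23.3°. The press yaw looks nearer 20° than the 21.5° I drew, so I'll fit its edges numerically while heading for the lid.

```bash
cat > fit.py <<'E'
from h import *
from scipy.optimize import differential_evolution as DE
def grads(n="0"):
    out=[]
    for c in("top","side"):
        f=load(c,n);g=cv2.GaussianBlur(f["img"].astype(np.float32),(0,0),.8)
        gx=cv2.Sobel(g,cv2.CV_32F,1,0)/8;gy=cv2.Sobel(g,cv2.CV_32F,0,1)/8
        out.append((f,gx,gy))
    return out
def score(G,segs,o,yaw):
    s=0
    for f,gx,gy in G:
        for a,b in segs:
            t=np.linspace(.03,.97,40)[:,None]
            p=proj(f,pts(o,yaw,np.array(a)*(1-t)+np.array(b)*t)).astype(np.float32)
            d=p[-1]-p[0];n=np.array([-d[1],d[0]])/(np.linalg.norm(d)+1e-6)
            X=cv2.remap(gx,p[:,0].copy(),p[:,1].copy(),1);Y=cv2.remap(gy,p[:,0].copy(),p[:,1].copy(),1)
            v=np.abs(X*n[0]+Y*n[1]).max(-1); s+=np.minimum(v,25).mean()*np.linalg.norm(d)
    return s
def loop(R): return [(R[i],R[(i+1)%4]) for i in range(4)]
def paddle(th):
    c,s=np.cos(th),np.sin(th);S=[]
    for h in(-4.5,4.5):
        S+=loop([[x,66-(r*c)+h*s*0 + h*(s),82+r*s+h*c] for x,r in((-42,125),(42,125),(42,170),(-42,170))])
    return S
E
python3 - <<'E'
from fit import *
G=grads()
def dk(v): return -score(G,loop(rect(45,73,0))+loop(rect(33,47,20)),np.array([v[0],v[1],0]),v[2])
r=DE(dk,[(.545,.568),(-.228,-.206),(.3,.5)],seed=1,maxiter=60);print("dock",r.x[:2],np.degrees(r.x[2]),r.fun)
def pr(v,w=(1,1)):
    o=np.array([v[0],v[1],0]); return -(w[0]*score(G,loop(rect(52,80,0))+loop(rect(52,80,v[4])),o,v[2])+w[1]*score(G,paddle(v[3]),o,v[2]))
B=[(.53,.555),(.145,.17),(.25,.5),(1.85,2.08),(4,14)]
for w in((1,1),(1,0),(0,1)):
    for gi in(slice(0,2),slice(0,1),slice(1,2)):
        GG=grads(); G=GG[gi]
        r=DE(pr,B,args=(w,),seed=1,maxiter=60);v=r.x;print(w,gi,np.round(v[:2],4),"yaw",round(np.degrees(v[2]),2),"th",round(v[3],3),"hb",round(v[4],1),round(r.fun))
        if w==(1,1) and gi==slice(0,2): best=v
np.save("pics/best.npy",best)
o=np.array([best[0],best[1],0]);yp=best[2];f,s=load("top"),load("side")
P=[(pts(o,yp,rect(52,80,0)),(0,0,255)),(pts(o,yp,rect(52,80,best[4])),(0,255,255)),(pts(o,yp,rect(34.75,48.75,71)),(0,255,0))]+[(pts(o,yp,list(x)),(255,0,0)) for x in paddle(best[3])]
cv2.imwrite("pics/c2.png",np.hstack([crop(f,(185,195),(96,144),4,P),crop(s,(212,260),(96,144),4,P)]))
E
```

```text
dock [ 0.55791606 -0.21853227] 23.49779628166331 -7697.257
(1, 1) slice(0, 2, None) [0.5338 0.1668] yaw 18.99 th 1.904 hb 4.1 -17078
(1, 1) slice(0, 1, None) [0.5348 0.1663] yaw 19.02 th 1.91 hb 9.4 -8641
(1, 1) slice(1, 2, None) [0.5325 0.1697] yaw 19.07 th 1.898 hb 4.0 -9227
(1, 0) slice(0, 2, None) [0.534  0.1668] yaw 18.93 th 1.874 hb 4.0 -10723
(1, 0) slice(0, 1, None) [0.535  0.1662] yaw 19.07 th 1.935 hb 7.6 -5518
(1, 0) slice(1, 2, None) [0.5324 0.1697] yaw 18.89 th 2.044 hb 4.0 -5853
(0, 1) slice(0, 2, None) [0.5445 0.1544] yaw 21.33 th 2.008 hb 5.4 -6730
(0, 1) slice(0, 1, None) [0.5429 0.1483] yaw 18.92 th 2.053 hb 6.9 -3784
(0, 1) slice(1, 2, None) [0.5392 0.1696] yaw 21.7 th 1.909 hb 9.5 -3474
```

View pics/c2.png

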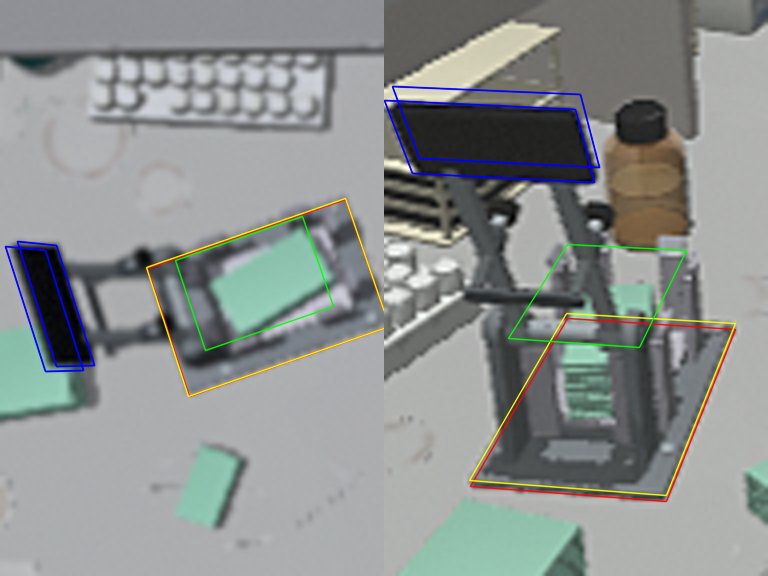

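```bash
python3 -m creep '{"translation":[[30,40,0],[30,40,0],[30,40,0],[30,40,0],[30,40,0],[30,40,0],[30,40,0],[30,40,0]],"spin":[0.15,0.15,0.15,0.15,0.15,0.15,0.15,0.15],"gripper":[0.6,0.6,0.6,0.6,0.6,0.6,0.6,0.6]}' 40
```

```text
t: 3.9
eef_pos: [0.4849, -0.3076, 0.227]
ee_rot: [-3.141, -0.0, -1.565]
force: [0.5, -0.3, 0.3]
width: 0.0525
gripper_force: 0.0
```

```bash
python3 -m creep '{"translation":[[25,30,0],[25,30,-10],[23,29,-40],[0,0,-40],[0,0,-30],[0,0,0],[0,0,0]],"spin":[0.14,0.14,0.124,0,0,0,0],"gripper":[0.5,0.5,0.5,0.5,0.5,0.5,0.5]}'
cat > /dev/null; python3 - <<'E'
from h import *
from station import cams
for c in("top","side"):
    f=cams.grab_frame(c);np.savez(f"pics/{c}1.npz",**f)
E
python3 - <<'E'
from fit import *
G=grads()
def pr(v):
    o=np.array([v[0],v[1],0]); e=np.array([0,v[5],0])
    S=[(np.array(a)+e,np.array(b)+e) for a,b in loop(rect(52,80,0))+loop(rect(52,80,v[4]))]
    return -(score(G,S,o,v[2])+score(G,paddle(v[3]),o,v[2]))
for gi in(slice(0,2),slice(0,1),slice(1,2)):
    G=grads()[gi]
    r=DE(pr,[(.53,.555),(.145,.17),(.3,.4),(1.86,2.07),(4,14),(0,20)],seed=2,maxiter=150);v=r.x
    print(np.round(v[:2],4),np.degrees(v[2]),v[3:],r.fun)
E
```

```text
t: 4.6
eef_pos: [0.5553, -0.223, 0.1104]
ee_rot: [3.141, -0.0, -1.167]
force: [0.5, -0.3, 1.2]
width: 0.0439
gripper_force: 0.0
[0.5386 0.1531] 18.923314219592505 [ 1.99869108  4.53092179 14.15972415] -17303.223
[0.5415 0.1486] 18.576584078060517 [ 2.04656277  5.07758511 18.88656437] -9260.585
[0.533 0.169] 19.055499900321944 [1.90062444 4.01972755 0.78843295] -9199.431640625
```

```bash
python3 -m creep '{"translation":[[2.6,4.5,-30],[0,0,-30],[0,0,-20],[0,0,0],[0,0,0]],"spin":[0.006,0,0,0,0],"gripper":[0.5,0.5,0.5,0.5,0.5]}'
python3 -m creep '{"translation":[[0,0,0],[0,0,0],[0,0,0],[0,0,0],[0,0,0],[0,0,0],[0,0,0]],"spin":[0,0,0,0,0,0,0],"gripper":[0.15,0.15,0.15,0.15,0.15,0.15,0.15]}' 45
```

```text
t: 5.2
eef_pos: [0.5587, -0.2187, 0.0316]
ee_rot: [-3.14, -0.001, -1.162]
force: [-0.7, 0.0, -0.2]
width: 0.0438
gripper_force: 0.0
t: 5.9
eef_pos: [0.5581, -0.2183, 0.0304]
ee_rot: [-3.141, -0.001, -1.161]
force: [-0.6, -0.0, 5.5]
width: 0.016
gripper_force: 45.0
```

```bash
python3 -m creep '{"translation":[[0,0,4],[0,0,4],[0,0,6],[0,0,10],[0,0,25],[0,0,40],[0,0,40],[0,0,0]],"spin":[0,0,0,0,0,0,0,0],"gripper":[0.15,0.15,0.15,0.15,0.15,0.15,0.15,0.15]}'
python3 - <<'E'
from h import *
f=load("top");s=load("side")
for z in(.1,.2,.3,.4):
    P=unproj(f,[[140,135],[300,135]],z);print(z,P.round(3).tolist(),proj(s,P).round().tolist())
E
```

```text
t: 6.7
eef_pos: [0.5616, -0.2194, 0.167]
ee_rot: [-3.132, -0.007, -1.16]
force: [1.0, 0.0, -2.1]
width: 0.0156
gripper_force: 45.0
0.1 [[0.701, 0.34, 0.1], [0.697, -0.122, 0.1]] [[93.0, 271.0], [230.0, 191.0]]
0.2 [[0.673, 0.311, 0.2], [0.669, -0.115, 0.2]] [[105.0, 222.0], [234.0, 159.0]]
0.3 [[0.644, 0.282, 0.3], [0.64, -0.108, 0.3]] [[118.0, 168.0], [239.0, 124.0]]
0.4 [[0.615, 0.253, 0.4], [0.612, -0.101, 0.4]] [[132.0, 110.0], [245.0, 84.0]]
```

```bash
python3 -m creep '{"translation":[[-25,20,0],[-20,40,0],[-5,45,0],[0,45,0],[0,45,0],[0,45,0],[8,45,0],[8,40,0]],"spin":[-0.01,-0.01,-0.01,-0.01,-0.01,-0.01,-0.01,-0.009],"gripper":[0.15,0.15,0.15,0.15,0.15,0.15,0.15,0.15]}'
python3 -m creep '{"translation":[[6,30,0],[4,18,0],[0,0,-15],[0,0,-15],[0,0,-10],[0,0,0],[0,0,0]],"spin":[0,0,0,0,0,0,0],"gripper":[0.15,0.15,0.15,0.15,0.15,0.15,0.15]}'
python3 - <<'E'
from fit import *
from station import cams,nets,get_state
for c in("top","side"):
    f=cams.grab_frame(c);np.savez(f"pics/{c}2.npz",**f)
    for l in ("lid","press_seat","press"):
        print(c,l,[(np.round(d["centre"],3).tolist(),round(d["confidence"],2)) for d in nets.pinpoint(c,l)][:3])
s=get_state();e=s["eef_pos"];print(e,s["ee_rot"])
yl=s["ee_rot"][2]+np.pi/2;o=np.array([e[0],e[1],e[2]-.0204])
P=[(pts(o,yl,rect(33,47,10)),(0,0,255)),(pts(o,yl,rect(33,47,0)),(0,255,255))]
o=np.array([.538,.1545,0]);yp=np.radians(19)
P+=[(pts(o,yp,rect(34.75,48.75,71)),(0,255,0)),(pts(o,yp,rect(34.75,48.75,62)),(0,255,0))]
cv2.imwrite("pics/c3.png",np.hstack([crop(load("top","2"),(205,192),(64,80),6,P),crop(load("side","2"),(218,255),(64,80),6,P)]))
E
```

```text
t: 7.5
eef_pos: [0.5239, 0.109, 0.1604]
ee_rot: [-3.139, 0.0, -1.24]
force: [1.3, -0.2, -1.9]
width: 0.0154
gripper_force: 45.0
t: 8.2
eef_pos: [0.534, 0.1544, 0.1194]
ee_rot: [-3.141, -0.0, -1.241]
force: [-0.2, 0.6, -1.6]
width: 0.0158
gripper_force: 45.0
top lid [([0.533, 0.157, 0.102], 0.73)]
top press_seat [([0.544, 0.158, 0.047], 0.89)]
top press [([0.543, 0.16, -0.001], 0.97), ([0.56, -0.219, -0.0], 0.67), ([0.5, 0.276, 0.222], 0.6)]
side lid [([0.535, 0.156, 0.1], 0.65)]
side press_seat [([0.538, 0.155, 0.051], 0.89), ([0.626, -0.003, -0.002], 0.73)]
side press [([0.54, 0.154, -0.0], 0.67)]
[0.53375087 0.15479573 0.11916666] [-3.14110456e+00  1.48721952e-04 -1.24084627e+00]
```

View pics/c3.png

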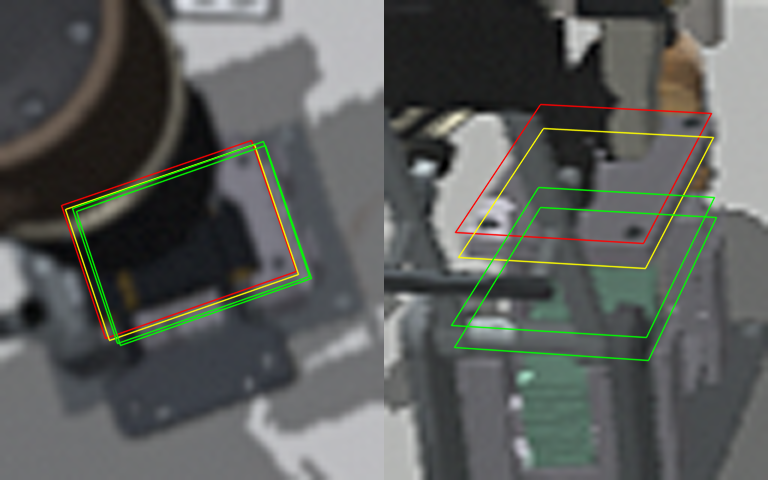

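```bash
python3 - <<'E'
from h import *
yp=np.radians(19);R=[]
for o in([.538,.1545,0],[.541,.1555,0]):
    o=np.array(o);P=[]
    for sx in(-1,1):
        for sy in(-1,1):
            for p,q in(((34.75*sx,32*sy),(37.5*sx,32*sy)),((23*sx,48.75*sy),(23*sx,51.5*sy))):
                P.append((pts(o,yp,[[*p,20],[*p,62],[*q,71],[*p,62]]),(0,0,255)))
    P.append((pts(o,yp,rect(34.75,48.75,62)),(0,255,0)))
    R.append(np.vstack([crop(load("top"),(205,194),(50,37),8,P),crop(load("side"),(214,268),(50,37),8,P)]))
cv2.imwrite("pics/c4.png",np.hstack(R))
E
```

```text
(no output)
```

View pics/c4.png

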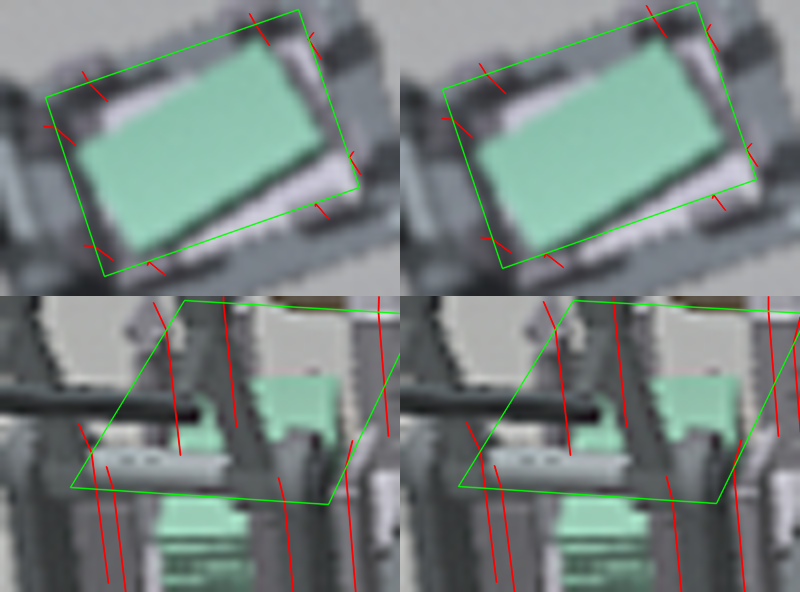

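```bash
python3 - <<'E'
from h import *
yp=np.radians(19);o=np.array([.538,.1545,0]);out=[]
for c in("top","side"):
    f=load(c);u,v=np.meshgrid(np.arange(-60,60,.3),np.arange(-75,75,.3)) # rows: y up
    G=np.stack([u,-v,np.full_like(u,71.)],-1).reshape(-1,3)
    q=proj(f,pts(o,yp,G)).astype(np.float32).reshape(*u.shape,2)
    im=cv2.remap(f["img"][:,:,::-1].copy(),q[...,0],q[...,1],cv2.INTER_CUBIC)
    im=np.clip(im.astype(float)*1.3,0,255).astype(np.uint8)
    for x in range(-60,61,10): cv2.line(im,(int((x+60)/.3),0),(int((x+60)/.3),4 if x else 500),(0,0,255),1)
    for y in range(-70,71,10): cv2.line(im,(0,int((75-y)/.3)),(4 if y else 400,int((75-y)/.3)),(0,0,255),1)
    cv2.polylines(im,[np.array([[(x+60)/.3,(75-y)/.3] for x,y,_ in rect(34.75,48.75,0)]).astype(int)],True,(0,255,0),1)
    out.append(im)
cv2.imwrite("pics/c5.png",np.hstack(out))
E
```

```text
(no output)
```

View pics/c5.png

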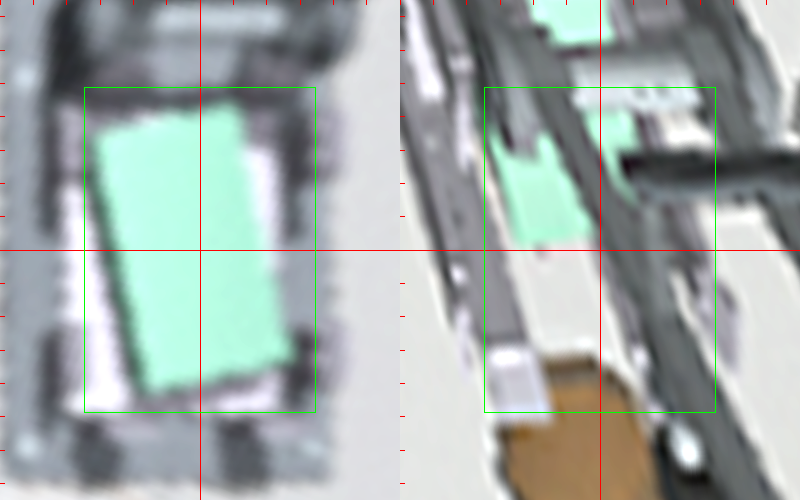

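```bash
python3 -m creep '{"translation":[[4.8,0.3,-10],[0,0,-10],[0,0,-6],[0,0,0],[0,0,0]],"spin":[0,0,0,0,0],"gripper":[0.15,0.15,0.15,0.15,0.15]}'
python3 -m creep '{"translation":[[0,0,-3],[0,0,-2],[0,0,0],[0,0,0]],"spin":[0,0,0,0],"gripper":[0.15,0.15,0.15,0.15]}'
python3 - <<'E'
from station import get_state
s=get_state();print(s["force"],s["moment"],s["eef_pos"])
E
```

```text
t: 9.1
eef_pos: [0.5383, 0.1549, 0.0925]
ee_rot: [3.141, -0.0, -1.241]
force: [0.1, 0.0, -2.6]
width: 0.0155
gripper_force: 45.0
t: 9.5
eef_pos: [0.5385, 0.1551, 0.0879]
ee_rot: [-3.141, -0.0, -1.241]
force: [-0.2, 0.4, -1.6]
width: 0.0156
gripper_force: 45.0
[-0.17256415  0.39905576 -1.59432907] [0.09777139 0.09535373 0.01017187] [0.5384589  0.15505323 0.08794333]
```

```bash
python3 -m creep '{"translation":[[0,0,-3],[0,0,0],[0,0,0]],"spin":[0,0,0],"gripper":[0.15,0.15,0.15]}'
python3 -m creep '{"translation":[[0,0,-3],[0,0,0],[0,0,0]],"spin":[0,0,0],"gripper":[0.15,0.15,0.15]}'
python3 - <<'E'
from station import get_state
s=get_state();print(s["force"],s["moment"],s["eef_pos"])
E
```

```text
t: 9.8
eef_pos: [0.5384, 0.155, 0.0848]
ee_rot: [3.141, -0.0, -1.241]
force: [-0.0, -0.5, -2.1]
width: 0.0155
gripper_force: 45.0
t: 10.1
eef_pos: [0.5389, 0.1554, 0.0822]
ee_rot: [-3.141, 0.0, -1.241]
force: [1.2, 0.0, -0.7]
width: 0.0159
gripper_force: 45.0
[ 1.19963191  0.00363778 -0.67411912] [ 0.17299006 -0.33420493 -0.00541147] [0.53894092 0.15536989 0.0821573 ]
```

```bash
python3 -m creep '{"translation":[[0.9,0.3,0],[0,0,-2],[0,0,0],[0,0,0]],"spin":[0,0,0,0],"gripper":[0.15,0.15,0.15,0.15]}'
python3 -m creep '{"translation":[[0,0,-3],[0,0,0],[0,0,0]],"spin":[0,0,0],"gripper":[0.15,0.15,0.15]}'
python3 - <<'E'
from station import get_state
s=get_state();print(s["force"],s["moment"],s["eef_pos"])
E
```

```text
t: 10.5
eef_pos: [0.5393, 0.1553, 0.0796]
ee_rot: [3.141, -0.0, -1.241]
force: [0.5, 0.8, -1.9]
width: 0.0155
gripper_force: 45.0
t: 10.8
eef_pos: [0.5393, 0.1553, 0.0766]
ee_rot: [3.141, -0.0, -1.241]
force: [0.9, 0.4, -3.7]
width: 0.0153
gripper_force: 45.0
[ 0.88879198  0.44047381 -3.65950081] [ 0.12428553 -0.51852423  0.03624591] [0.53931773 0.15526923 0.07662236]
```

```bash
python3 -m creep '{"translation":[[0.5,0.2,-3],[0,0,-3],[0,0,0],[0,0,0]],"spin":[0,0,0,0],"gripper":[0.15,0.15,0.15,0.15]}'
python3 -m creep '{"translation":[[0,0,-2],[0,0,0],[0,0,0]],"spin":[0,0,0],"gripper":[0.15,0.15,0.15]}'
python3 - <<'E'
from station import get_state
s=get_state();print(s["force"],s["moment"],s["eef_pos"])
E
```

```text
t: 11.2
eef_pos: [0.5395, 0.1554, 0.0706]
ee_rot: [3.141, -0.0, -1.241]
force: [0.1, -0.6, -2.0]
width: 0.0156
gripper_force: 45.0
t: 11.5
eef_pos: [0.5398, 0.1555, 0.0688]
ee_rot: [3.141, -0.0, -1.241]
force: [-0.7, -0.6, -2.2]
width: 0.0156
gripper_force: 45.0
[-0.69274971 -0.58577495 -2.24188137] [-0.04703558  0.1093522  -0.02111576] [0.53977026 0.1554833  0.06881636]
```

```bash
python3 -m creep '{"translation":[[0,0,-1.5],[0,0,0],[0,0,0]],"spin":[0,0,0],"gripper":[0.15,0.15,0.15]}'
python3 -m creep '{"translation":[[0,0,-1],[0,0,0],[0,0,0]],"spin":[0,0,0],"gripper":[0.15,0.15,0.15]}'
```

```text
t: 11.8
eef_pos: [0.5399, 0.1556, 0.0675]
ee_rot: [-3.141, 0.0, -1.241]
force: [-0.6, -0.9, -1.0]
width: 0.0153
gripper_force: 45.0
t: 12.1
eef_pos: [0.54, 0.1557, 0.067]
ee_rot: [-3.141, -0.0, -1.241]
force: [-1.8, -0.6, 4.6]
width: 0.0157
gripper_force: 45.0
```

```bash
python3 -m creep '{"translation":[[0,0,0.3],[0,0,0],[0,0,0],[0,0,0],[0,0,0]],"spin":[0,0,0,0,0],"gripper":[0.3,0.3,0.3,0.3,0.3]}'
python3 -m creep '{"translation":[[0,0,5],[0,0,10],[0,0,25],[-10,0,30],[-15,0,40],[-15,0,40],[0,20,40],[0,30,20]],"spin":[0,0,0,0,0,0.14,0.14,0.14],"gripper":[0.3,0.3,0.3,0,0,0,0,0]}'
python3 -m creep '{"translation":[[0,35,0],[-2,35,0],[-2,40,0],[-5,5,0],[0,0,0],[0,0,0],[0,0,0],[0,0,0]],"spin":[0.14,0.14,0.14,0.14,0.14,0.14,0.14,0.14],"gripper":[0,0,0,0,0,0,0,0]}'
python3 - <<'E'
from h import *
from station import get_state,nets,cams
s=get_state();print(s["q"])
for c in("top","side"):
    f=cams.grab_frame(c);np.savez(f"pics/{c}3.npz",**f)
    print([(np.round(d["centre"],3).tolist(),round(d["confidence"],2)) for d in nets.pinpoint(c,"lid")][:3])
o=np.array([.5398,.1555,.047]);yp=np.radians(19)
P=[(pts(o,yp,rect(33,47,10)),(0,0,255)),(pts(o,yp,rect(8,31,48)),(0,255,0))]
cv2.imwrite("pics/c6.png",np.hstack([crop(load("top","3"),(200,192),(66,90),6,P),crop(load("side","3"),(214,258),(66,90),6,P)]))
E
```

```text
t: 12.6
eef_pos: [0.5399, 0.1555, 0.0666]
ee_rot: [3.142, -0.0, -1.241]
force: [0.4, -0.8, -0.7]
width: 0.0257
gripper_force: 0.0
t: 13.4
eef_pos: [0.5005, 0.2055, 0.2825]
ee_rot: [-3.135, -0.001, -0.816]
force: [0.3, -0.2, -0.5]
width: 0.0002
gripper_force: 0.0
t: 14.2
eef_pos: [0.4907, 0.3205, 0.2777]
ee_rot: [-3.141, -0.001, 0.305]
force: [-0.7, -0.2, 0.2]
width: 0.0002
gripper_force: 0.0
[ 9.12015569e-01  1.83730367e-01 -1.10791022e-01  1.45503022e-04
 -1.27549222e+00  9.63940799e-01]
[([0.539, 0.159, 0.047], 0.72)]
[([0.539, 0.157, 0.045], 0.68)]
```

View pics/c6.png

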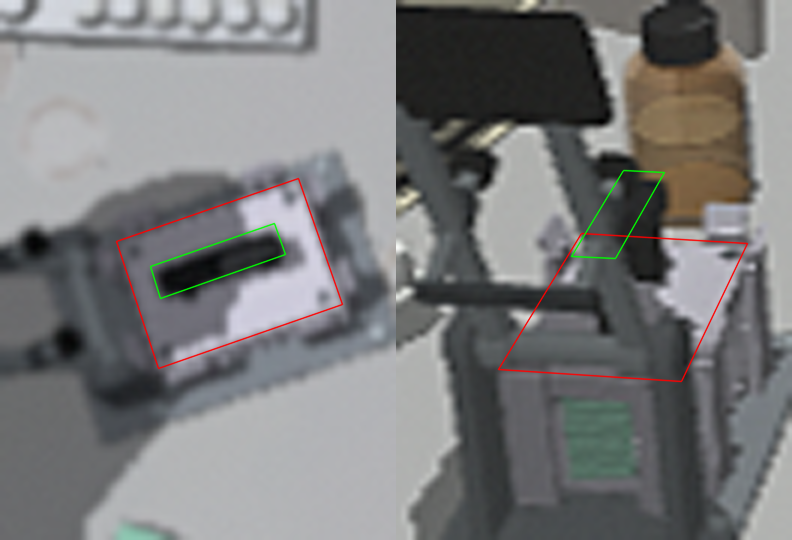

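The top and side views show the lid flat and home: its outline is near (230,270) top and (620,310) side, within about 1–2 mm. Now I'll lower behind the paddle and push it upright.

```bash
python3 -m creep '{"translation":[[-6.6,-2.3,-28],[0,0,-28],[4,-12,0],[4,-12,0],[0,0,0]],"spin":[0.025,0,0,0,0],"gripper":[0,0,0,0,0]}'
python3 -m creep '{"translation":[[5,-14.5,0],[5,-14.5,0],[5,-14.5,0],[0,0,0]],"spin":[0,0,0,0],"gripper":[0,0,0,0]}'
```

```text
t: 14.9
eef_pos: [0.4929, 0.2936, 0.2224]
ee_rot: [-3.14, -0.002, 0.322]
force: [-0.5, 0.6, -0.2]
width: 0.0005
gripper_force: 0.3
t: 15.3
eef_pos: [0.5089, 0.2503, 0.2235]
ee_rot: [-3.14, -0.005, 0.322]
force: [0.3, -0.6, -0.0]
width: 0.0005
gripper_force: 0.0
```

```bash
python3 - <<'E'
from h import *
from station import get_state,nets,cams
for c in("top","side"):
    f=cams.grab_frame(c);np.savez(f"pics/{c}4.npz",**f)
    print([(np.round(d["centre"],3).tolist(),round(d["confidence"],2)) for d in nets.pinpoint(c,"bail_paddle")][:3])
print(get_state()["force"])
cv2.imwrite("pics/c7.png",np.hstack([crop(load("top","4"),(190,200),(130,180),3,[]),crop(load("side","4"),(205,200),(130,180),3,[])]))
E
```

```text
[([0.515, 0.227, 0.232], 0.74)]
[([0.514, 0.222, 0.227], 0.6)]
[0.12358607 0.3941393  0.092028  ]
```

View pics/c7.png

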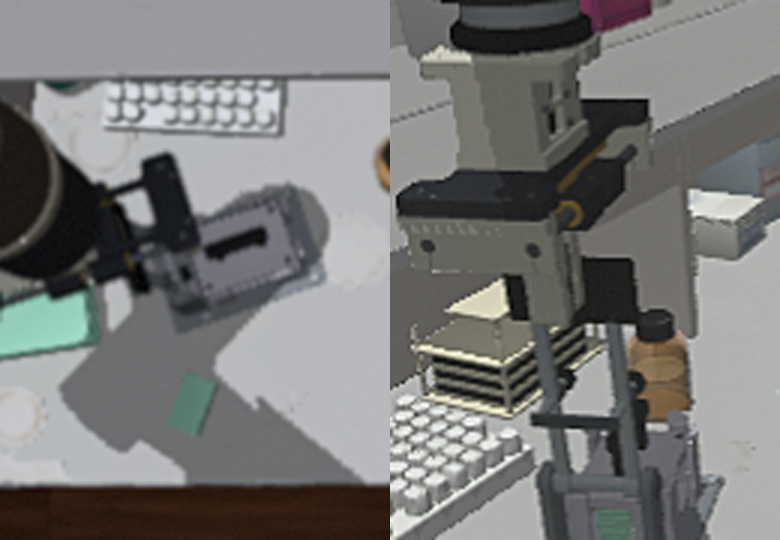

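The side view shows the finger at (545,290) touching the paddle back at (605,290), with the bail about upright. I'll follow the arc from here.

```bash
python3 -m creep '{"translation":[[2.7,-7.8,5],[6.3,-18.4,-1],[6.2,-18,-3],[5.9,-17,-6]],"spin":[0,0,0,0],"gripper":[0,0,0,0]}'
python3 -m creep '{"translation":[[5.9,-17,-7.5],[5.5,-16,-11],[4.6,-13.2,-11.5],[0,0,0]],"spin":[0,0,0,0],"gripper":[0,0,0,0]}'
```

```text
t: 15.9
eef_pos: [0.529, 0.1905, 0.2169]
ee_rot: [-3.14, -0.002, 0.325]
force: [-3.0, 4.3, 8.4]
width: 0.0004
gripper_force: 3.9
t: 16.3
eef_pos: [0.5441, 0.142, 0.1846]
ee_rot: [3.141, 0.002, 0.323]
force: [-0.4, 0.4, -1.4]
width: 0.0001
gripper_force: 0.0
```

```bash
python3 -m creep '{"translation":[[3.9,-11.3,-8.6],[3.9,-11.3,-16.6],[3.1,-9,-18],[4.5,-13.2,-15],[0,0,0]],"spin":[0,0,0,0,0],"gripper":[0,0,0,0,0]}'
python3 -m creep '{"translation":[[2.5,-7,-6],[3.5,-10,-6],[0,0,-4],[0,0,0]],"spin":[0,0,0,0],"gripper":[0,0,0,0]}'
```

```text
t: 16.8
eef_pos: [0.5588, 0.0977, 0.1258]
ee_rot: [3.141, 0.003, 0.323]
force: [0.6, -0.4, 0.5]
width: 0.0005
gripper_force: 0.0
t: 17.2
eef_pos: [0.5663, 0.0816, 0.1119]
ee_rot: [3.141, -0.001, 0.324]
force: [0.5, 0.3, 1.1]
width: 0.0002
gripper_force: 0.4
```

```bash
python3 -m creep '{"translation":[[0,0,-4],[0,0,-4],[0,0,0]],"spin":[0,0,0],"gripper":[0,0,0]}'
python3 -m creep '{"translation":[[0,0,-4],[0,0,0]],"spin":[0,0],"gripper":[0,0]}'
python3 -m creep '{"translation":[[0,0,-2],[0,0,0]],"spin":[0,0],"gripper":[0,0]}'
```

```text
t: 17.5
eef_pos: [0.566, 0.0817, 0.1038]
ee_rot: [3.141, -0.001, 0.325]
force: [1.0, -0.8, 1.4]
width: 0.0002
gripper_force: 0.7
t: 17.7
eef_pos: [0.5659, 0.0816, 0.0997]
ee_rot: [3.141, -0.0, 0.324]
force: [1.2, -0.7, 1.6]
width: 0.0003
gripper_force: 0.9
t: 17.9
eef_pos: [0.5659, 0.0816, 0.0977]
ee_rot: [3.141, -0.0, 0.324]
force: [0.9, -1.9, 4.0]
width: 0.0008
gripper_force: 1.6
```

```bash
for i in 1; do python3 -m creep '{"translation":[[0,0,-1]],"spin":[0],"gripper":[0]}'; done
python3 -m creep '{"translation":[[0,0,-1]],"spin":[0],"gripper":[0]}'
python3 -m creep '{"translation":[[0,0,-1]],"spin":[0],"gripper":[0]}'
python3 -m creep '{"translation":[[0,0,-1]],"spin":[0],"gripper":[0]}'
```

```text
t: 18.0
eef_pos: [0.5659, 0.0815, 0.097]
ee_rot: [3.141, -0.0, 0.324]
force: [0.3, -3.1, 5.0]
width: 0.0005
gripper_force: 2.5
t: 18.1
eef_pos: [0.566, 0.0814, 0.0959]
ee_rot: [3.141, -0.0, 0.324]
force: [1.6, -3.2, 5.6]
width: 0.0002
gripper_force: 2.5
t: 18.2
eef_pos: [0.566, 0.0814, 0.0949]
ee_rot: [3.141, -0.0, 0.324]
force: [1.2, -3.6, 6.0]
width: -0.0
gripper_force: 2.6
t: 18.3
eef_pos: [0.566, 0.0813, 0.094]
ee_rot: [3.141, -0.0, 0.324]
force: [0.3, -3.2, 6.3]
width: 0.0002
gripper_force: 2.9
```

```bash
python3 -m creep '{"translation":[[0,0,-1]],"spin":[0],"gripper":[0]}'
python3 -m creep '{"translation":[[0,0,-1]],"spin":[0],"gripper":[0]}'
python3 -m creep '{"translation":[[0,0,-1]],"spin":[0],"gripper":[0]}'
python3 -m creep '{"translation":[[0,0,-1]],"spin":[0],"gripper":[0]}'
```

```text
t: 18.4
eef_pos: [0.5661, 0.0812, 0.0931]
ee_rot: [3.141, -0.0, 0.325]
force: [1.0, -4.3, 7.5]
width: 0.0006
gripper_force: 3.7
t: 18.5
eef_pos: [0.5661, 0.0812, 0.0923]
ee_rot: [3.141, -0.0, 0.325]
force: [-0.4, -4.8, 9.1]
width: 0.0007
gripper_force: 4.6
t: 18.6
eef_pos: [0.5661, 0.0811, 0.0914]
ee_rot: [3.141, -0.0, 0.325]
force: [-0.5, -4.9, 11.4]
width: 0.0006
gripper_force: 5.6
t: 18.7
eef_pos: [0.5661, 0.081, 0.0907]
ee_rot: [3.141, -0.001, 0.325]
force: [-1.4, -5.3, 12.5]
width: 0.0001
gripper_force: 6.6
```

```bash
python3 -m creep '{"translation":[[0,0,-0.8]],"spin":[0],"gripper":[0]}'
python3 -m creep '{"translation":[[0,0,-0.7]],"spin":[0],"gripper":[0]}'
```

```text
t: 18.8
eef_pos: [0.5662, 0.081, 0.0901]
ee_rot: [3.14, -0.001, 0.325]
force: [-2.3, -5.2, 14.8]
width: 0.0001
gripper_force: 7.4
t: 18.9
eef_pos: [0.5662, 0.081, 0.0896]
ee_rot: [3.14, -0.001, 0.325]
force: [-2.2, -5.2, 16.1]
width: 0.0004
gripper_force: 8.1
```

```bash
python3 -m creep '{"translation":[[0,0,0],[0,0,0]],"spin":[0,0],"gripper":[0,0]}'
python3 -m creep '{"translation":[[0,0,2],[0,0,5],[0,0,20],[-5,-5,40],[-20,-20,30],[-30,-40,0],[-30,-40,0],[0,0,0]],"spin":[0,0,0,0,0,0,0,0],"gripper":[0,0,0,0,0,0,0,0]}'
python3 - <<'E'
from h import *
from station import get_state,nets,cams
for c in("top","side"):
    f=cams.grab_frame(c);np.savez(f"pics/{c}5.npz",**f)
    for l in("bail_paddle","lid","brown_bottle","timer","tape_roll"):print(l,[(np.round(d["centre"],3).tolist(),round(d["confidence"],2)) for d in nets.pinpoint(c,l)][:2])
cv2.imwrite("pics/c8.png",np.hstack([crop(load("top","5"),(205,200),(100,140),4,[]),crop(load("side","5"),(225,250),(100,140),4,[])]))
E
```

```text
t: 19.1
eef_pos: [0.5662, 0.081, 0.0896]
ee_rot: [3.14, -0.001, 0.325]
force: [-1.5, -4.9, 13.4]
width: 0.0006
gripper_force: 6.9
t: 19.9
eef_pos: [0.4766, -0.0261, 0.185]
ee_rot: [-3.14, 0.001, 0.322]
force: [1.3, -0.1, 0.7]
width: 0.0004
gripper_force: 0.0
bail_paddle [([0.566, 0.081, 0.091], 0.59)]
lid []
brown_bottle []
timer [([0.388, -0.043, -0.005], 0.59)]
tape_roll []
bail_paddle [([0.568, 0.076, 0.084], 0.96)]
lid [([0.54, 0.158, 0.042], 0.66)]
brown_bottle [([0.625, -0.003, -0.001], 0.85)]
timer [([0.391, -0.036, -0.004], 0.6), ([0.568, 0.075, 0.084], 0.29)]
tape_roll [([0.469, -0.418, -0.003], 0.57)]
```

View pics/c8.png

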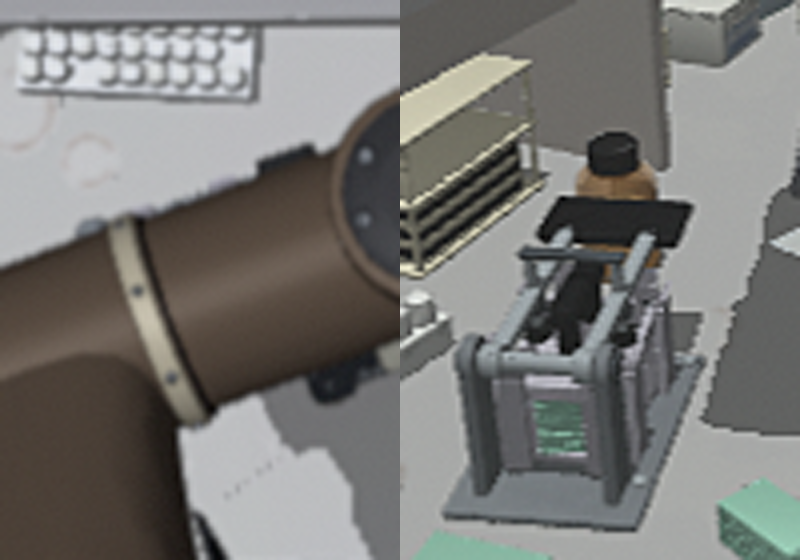

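The side view shows the bail down over the lid, with the paddle level at (615,220) and staying put untouched. The bystanders haven't moved, so I'm handing in.

```bash
python3 -c "
from station import arm;print(arm.job_done())"
```

```text
the job is handed in; nothing more can be done
None
```

The press is closed and the job handed in at about 20 s: the lid lies home on the glass, the bail was pressed to about 16 N at the paddle and stays down by itself, and the bottle, timer and tape roll were not moved.

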